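# Put the palm plane away in its slide-cover case

## Robot

A 6-joint arm with a two-finger parallel gripper is mounted at the origin on the work surface. World frame = base frame: x ahead of the robot, y to its left, z up, the work surface at z = 0. Lengths are in m, angles in rad, forces in N, time in s.
With the tool pointing down it reaches from about 0.3 to 0.95 m from the base axis. Payload 3.1 kg.
Tool frame: the origin (TCP) lies between the finger pads; the fingertips stand 25 mm ahead of it and the grasp point (between the pads) lies 6 mm ahead of it; z points along the fingers, y is the direction in which the jaws open and shut (so a half turn about z gives the same grasp; the last joint's range is limited). The gripper opens to 85 mm and grips with 20 to 120 N. Pads are 22 mm wide; open, the fingers measure 114 mm over their backs; the gripper's body (76 mm by 85 mm) begins 54 mm behind the grasp point. The pads swing forward as they close: fully open they stand 13 mm farther back than shut.
Start: joints at [1.141, 0.308, 1.634, -0, 1.2, -0.07], TCP at [0.22, 0.585, 0.256] pointing down, gripper open.
Joint ranges: [-3.06, 3.06], [-0.79, 1.96], [0.05, 2.63], [-1.19, 4.34], [0.05, 2.64], [-2.94, 2.94]. Speed limits (rad/s): [2.79, 2.79, 3.14, 3.14, 3.14, 3.14].

## Interface

Orientations are given as [roll, pitch, yaw] about the fixed x, y, z axes, in that order (R = Rz(yaw) Ry(pitch) Rx(roll)).
In Python, from bench import * gives the robot as it stands.
- The arm moves only by the tool drive_tool, never from a script. Its argument "commands" is a list that holds one entry, the list of rows, each a list of 6 numbers: the shift along the tool's x, y, z in m, then the turn, a rotation vector about the tool's x, y, z in rad. A call has exactly 5 rows; each row shifts and turns the commanded pose from where the row before left it, along the tool's axes as they then stand; what a row does not reach is not made up. A row lasts 1/12 s, in which the tool goes at most 41.7 mm and 7.16 degrees, less where a joint would pass 70% of its speed; a pose out of reach is approached as far as the arm can. A call is refused whole if a number of a shift passes 0.0417 or a number of a turn 0.125, either way. A call with a gripper value outside its range is refused whole. "gripper" is the closure, from 0 (fully open) to 1 (shut), set as the call begins (left out, the last holds). The fingers move at their own pace and stop on an object; "newtons" is the grip in N (left out, the last holds). Time passes only in rows, so rows that do not move let the fingers close, or fill a call up. It gives the time, the measured TCP pose, the force and the opening at its end, in the units of the state.
- state(): the state, without advancing time (a new reading comes with each control period).
- get_image(name): name is "side" or "top"; returns the picture (480x640x3 uint8, red, green, blue); there is no depth.
- camera_model(name): a dict with "fx", "fy", "cx", "cy" (pixels), "distortion" ([k1, k2, p1, p2, k3] as OpenCV has them; the pictures are not rectified), "R" (3x3) and "t" (3): a world point X has camera coordinates R X + t. Camera axes: x right, y down, z forward; pixel columns grow to the right and rows downward; lengths in m; the calibration is good to about 2 mm. A picture is of the moment at which its call begins. camera_model takes no time and is no camera call.
- hand_in(): hands the job in, once; it reports no verdict.
The state is a dict: "time": time; "joint_positions": joint angles; "joint_vel": joint speeds; "tau": joint torques, N m; "ee_pos": TCP position; "eef_rot": TCP orientation; "ft_force": force on the tool from outside, world axes, zero at the start; "wrist_torque": the same for the moment, N m; "gripper_width": finger opening in m.
Only numpy, scipy, OpenCV 4.12 (cv2) and the standard library are available. Lean on these libraries where they do the work, as an engineer would, in place of code of your own. Each camera call takes 0.05 s, during which the arm holds its last target.

## Task

Put the little palm plane away in the tool case: slide the case's cover back, set the plane down gently, sole down, in the empty cradle inside (the other cradle already holds a sanding block; either end of the plane may lead), then slide the cover fully shut over it. Leave the other things on the table where they are.

Things in the scene. Friction and masses are not known exactly. Their poses are not given: they have to be found in the camera images.
- cover (a joint): How far the case's sliding cover is open, in m: 0 = fully shut, 0.220 = fully back (end stops). It slides along the case's +y axis, takes about 3 N and stays where it is left; it starts shut or up to 20 mm ajar. Plywood board 130 x 283 mm, 6 mm thick, top 58 mm above the table. Its trailing edge lies at case y = -142 mm plus the opening.
- cleat (a point): Centre of the wooden cleat on top of the cover, to push it by (or pinch): 60 mm along the case's x, 12 mm thick along y, 18 mm tall, from the cover's top at 58 mm to 76 mm above the table (this point is at 67 mm). Axes are the case's. It moves with the cover; when shut it lies at case y = -30 mm.
- case: Pale wood tool case screwed to the table, 146 (x) x 300 (y) x 63 mm tall; origin at the middle of its underside. Walls 8 mm; lips on the long walls leave a mouth 118 mm wide in x. The -y end wall is 63 mm tall; the cover slides out over the +y one. Two cradles lie inside at y = -77 and y = +2 mm, one empty, one full, in either order; the rest, beyond y = 42 mm, is a fixed block.
- pocket (a point): Centre of the floor of the empty cradle's pocket, 10 mm above the table; axes are the case's. Pocket 100 mm long (x), 42 mm wide (y), between strips 8 mm high across both ends and at the four corners; the long sides are open for 52 mm in the middle, for fingers. Hidden while the cover is shut.
- cradle: The empty cradle, fixed in the case: cork base 124 (x) x 70 (y) x 4 mm with the pocket's strips on it; origin at the middle of its underside, 6 mm above the table; axes are the case's.
- stored: The full cradle, fixed in the case 79 mm from the empty one along y: same cork base, holding a cork and wood sanding block 84 (x) x 36 mm (y) with a rounded ridge, its top 44 mm above the table. Origin at the middle of its underside; axes are the case's.
- plane_centre (a point): Centre of the palm plane, 18 mm above its sole: x along its length, y across, z up. Small hand plane: aluminium body 92 mm long, 34 mm wide, flat parallel sides 26 mm tall; dark wooden palm rest and round knob on top, 36 mm tall in all, about 0.3 kg. Starts sole down on the table, right of the case. Seated, its top is 6 mm below the cover; on top of the strips it blocks the cover.
- glue: White glue bottle standing beyond the case, 60 mm across, 150 mm tall, origin under it. Leave alone.
- disc: Plain wooden disc lying on the table beyond the plane, 52 mm across, 18 mm thick, origin at the middle of its underside. Leave alone.
- offcut: Board offcut lying flat to the left of the case, 130 x 160 x 20 mm, origin under its middle; the opened cover passes above it. Leave alone.
Mind the look-alikes: they are no part of the job. Of the things that look like the part that bears plane_centre, the largest one is meant.

How it is judged:
On the way, in this order (a step that is already met when the one before it is completed fails the run):
1. the cover is slid back at least 70 mm (value of joint cover above 0.07 m), for 0.2 s.
2. the plane sits sole down in the empty cradle, the cover still back (x of plane_centre in the frame of pocket between -0.008 and 0.008 m and y of plane_centre in the frame of pocket between -0.008 and 0.008 m and z of plane_centre in the frame of pocket between 0.013 and 0.022 m and angle between plane_centre's own z axis and vertical below 0.1 rad and angle between the x axis of plane_centre and the x axis of pocket, either way round below 0.15 rad and value of joint cover above 0.07 m), for 0.2 s.
At the end, for the whole second after the job is handed in: The plane lies in the pocket of the empty cradle, within 8 mm of its centre along x and y, its sole on the floor (its centre 13 to 22 mm above the floor), upright within 0.1 rad and in line with the pocket within 0.15 rad either way round; the cover is shut to within 5 mm and at rest (x of plane_centre in the frame of pocket between -0.008 and 0.008 m and y of plane_centre in the frame of pocket between -0.008 and 0.008 m and z of plane_centre in the frame of pocket between 0.013 and 0.022 m and angle between plane_centre's own z axis and vertical below 0.1 rad and angle between the x axis of plane_centre and the x axis of pocket, either way round below 0.15 rad and value of joint cover below 0.005 m and velocity of joint cover between -0.01 and 0.01 m/s); the robot touches nothing.
It fails at once if the glue bottle is moved more than 30 mm (distance of glue from where it was at the start of the episode above 0.03 m).
It fails at once if the wooden disc is moved more than 30 mm (distance of disc from where it was at the start of the episode above 0.03 m).
It fails at once if the board offcut is moved more than 30 mm (distance of offcut from where it was at the start of the episode above 0.03 m).
It fails at once if the plane is dropped or rammed into the case (over 50 N between them) (contact force between plane and case above 50 N or contact force between plane and cradle above 50 N).
It also fails if it takes over 72 s, if anything falls off the work surface, if the arm or the gripper's body presses on something with over 40 N, if the wrist force passes 120 N, or if a joint passes its speed limit or range.

## Working session

There is one attempt and no reset: what is moved stays moved. The work goes in short steps, Python scripts to look and compute and a tool call to move; the robot and the scene stay as the last step left them, time stands still between calls to the robot, and variables do not carry over. Pictures are saved under pics/ and viewed, and the job is handed in when it is done.

Besides the shell and the picture viewer there is one more tool, called after "Emit:" in YAML: its name, and indented under it one key for each argument. drive_tool: Moves the arm, as the interface text tells. Its arguments: {"type":"object","properties":{"commands":{"type":"array","items":{"type":"array","items":{"type":"array","items":{"type":"number"}}}},"gripper":{"type":"number"},"newtons":{"type":"number"}},"required":["commands"]}

```bash
mkdir -p pics; ls; python3 - <<'E'
from bench import *
import cv2
for n in ("side","top"):
    im=get_image(n); cv2.imwrite(f"pics/{n}0.png",im[:,:,::-1]); m=camera_model(n); print(n,m)
print(state())
E
```

```text
pics
side {'fx': 559.5004728463472, 'fy': 559.5004728463472, 'cx': 319.08462720147054, 'cy': 237.3170108933972, 'distortion': array([-0.12628907,  0.        ,  0.        ,  0.        ,  0.        ]), 'R': array([[ 0.87461543, -0.48466055, -0.01232874],
       [-0.3688279 , -0.64864934, -0.66574771],
       [ 0.31466462,  0.5868204 , -0.74607506]]), 't': array([-0.54412256,  0.25067794,  1.19355828])}
top {'fx': 612.9046005778858, 'fy': 612.9046005778858, 'cx': 324.4362834677834, 'cy': 234.05068538319102, 'distortion': array([-0.15972926,  0.        ,  0.        ,  0.        ,  0.        ]), 'R': array([[ 0.02630948, -0.99965169,  0.00207846],
       [-0.99142326, -0.02635906, -0.12800434],
       [ 0.12801454,  0.00130709, -0.99177143]]), 't': array([-0.04752039,  0.6240868 ,  1.64591644])}
{'time': 0.1, 'joint_positions': array([ 1.14129046e+00,  3.08953893e-01,  1.63505535e+00,  8.83904351e-06,
        1.19973825e+00, -6.97123636e-02]), 'joint_vel': array([ 0.00085141, -0.0012531 , -0.00255058,  0.00114653, -0.00192048,
        0.00084151]), 'tau': array([-6.34525568e-04, -4.16413987e+01, -2.77643824e+01, -6.19581169e-05,
        4.13506132e-03, -1.66244490e-05]), 'ee_pos': array([0.21978736, 0.5843281 , 0.25514135]), 'eef_rot': array([-3.13944362e+00, -1.58307931e-04,  2.78179576e+00]), 'ft_force': array([ 1.09543056,  1.32056019, -0.30648294]), 'wrist_torque': array([-0.00817057, -0.03714079,  0.03919474]), 'gripper_width': 0.08556320588297178}
```

View pics/side0.png

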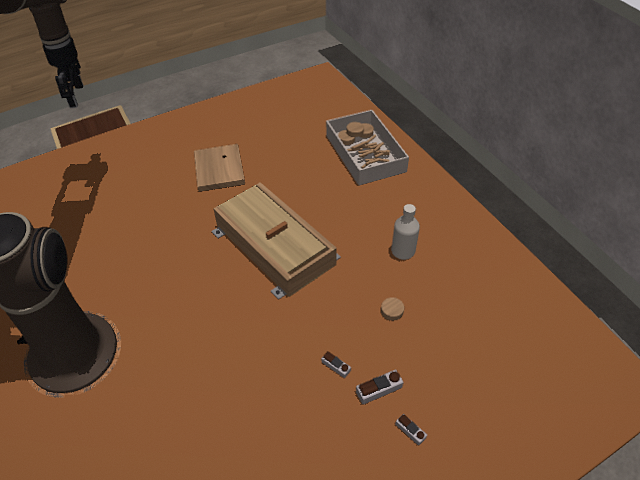

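View pics/top0.png

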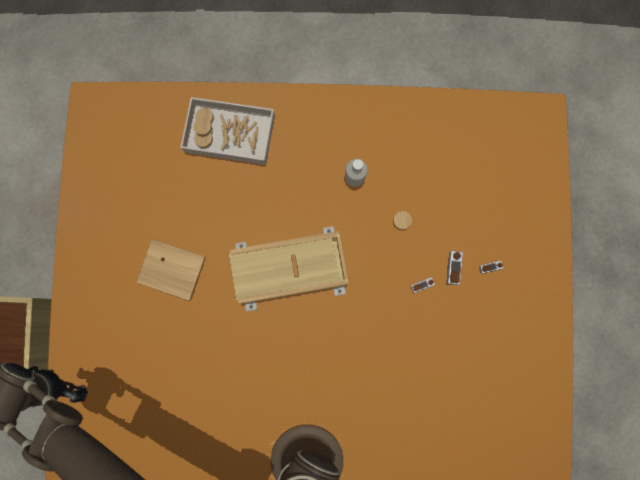

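Side view: the case is around (275,237) with its cleat at (277,230). The look-alike planes are at (336,363) small, (380,386) largest, and (411,429) small. In the top view they are at (423,286), (455,268) and (491,267). I choose the largest, at top (455,268), and check it in a close crop.

```bash
cat > h.py <<'E'
import numpy as np, cv2
from bench import *
def ray(n,px):
    m=camera_model(n); K=np.array([[m['fx'],0,m['cx']],[0,m['fy'],m['cy']],[0,0,1]])
    u=cv2.undistortPoints(np.array(px,float).reshape(-1,1,2),K,m['distortion']).reshape(-1,2)
    d=np.c_[u,np.ones(len(u))]@m['R']; c=-m['R'].T@m['t']; return c,d
def onz(n,px,z):
    c,d=ray(n,px); return c+d*((z-c[2])/d[:,2])[:,None]
def proj(n,X):
    m=camera_model(n); K=np.array([[m['fx'],0,m['cx']],[0,m['fy'],m['cy']],[0,0,1]])
    return cv2.projectPoints(np.array(X,float).reshape(-1,1,3),cv2.Rodrigues(m['R'])[0],m['t'],K,m['distortion'])[0].reshape(-1,2)
def crop(n,x0,y0,w,h,s,f,im=None):
    im=get_image(n) if im is None else im
    cv2.imwrite(f,cv2.resize(im[y0:y0+h,x0:x0+w,::-1],None,fx=s,fy=s,interpolation=cv2.INTER_CUBIC)); return im
E
python3 - <<'E'
from h import *
t=cv2.imread('pics/top0.png')[:,:,::-1]; s=cv2.imread('pics/side0.png')[:,:,::-1]
a=t[245:305,405:515]; b=s[345:445,315:435]
c=t[220:320,220:360]
cv2.imwrite('pics/c1.png',cv2.resize(a[:,:,::-1],None,fx=7,fy=7,interpolation=cv2.INTER_CUBIC))
cv2.imwrite('pics/c2.png',cv2.resize(b[:,:,::-1],None,fx=6,fy=6,interpolation=cv2.INTER_CUBIC)[:600])
cv2.imwrite('pics/c3.png',cv2.resize(c[:,:,::-1],None,fx=5.5,fy=5.5,interpolation=cv2.INTER_CUBIC))
E
```

```text
(no output)
```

View pics/c1.png

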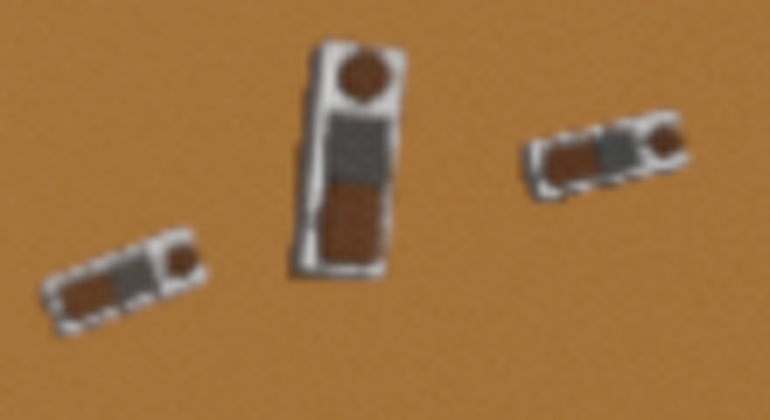

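View pics/c2.png

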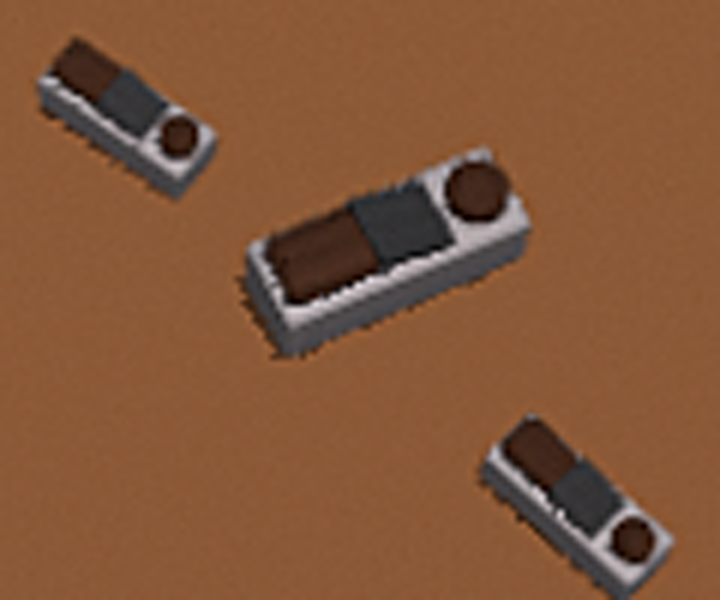

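View pics/c3.png

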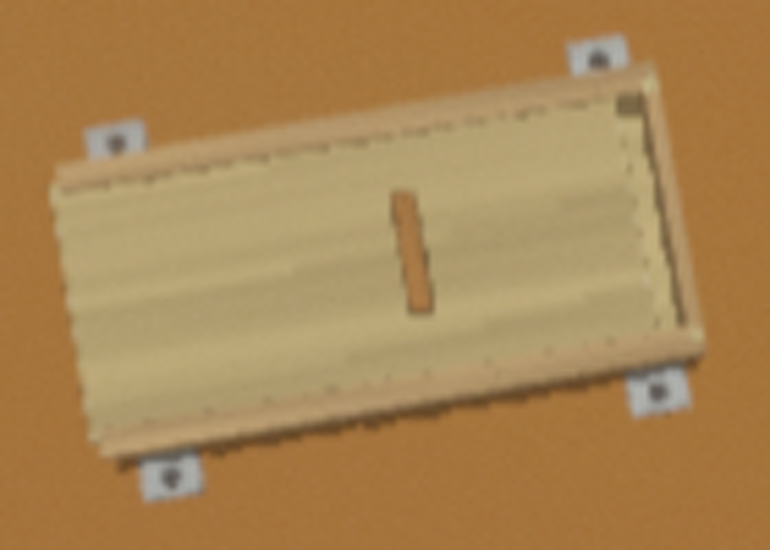

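```bash
python3 - <<'E'
from h import *
def un(p,s,o): return (np.array(p,float)+.5)/s-.5+np.array(o)
pt=un([(325,40),(407,48),(385,275),(305,268)],7,(405,245)); ps=un([(485,150),(528,222),(290,322),(250,245)],6,(315,345))
for n,p in(('top',pt),('side',ps)):
    X=onz(n,p,.026); d=X.mean(0); l=(X[0]+X[1]-X[2]-X[3])/2; print(n,'plane',d[:2].round(4),np.linalg.norm(l),np.degrees(np.arctan2(l[1],l[0])),np.linalg.norm(X[0]-X[1]),np.linalg.norm(X[2]-X[3]))
# knob and palm rest centers z=.036
print(onz('top',un([(363,77),(350,222)],7,(405,245)),.036)); print(onz('side',un([(478,192),(323,255)],6,(315,345)),.036))
c=onz('top',un([(653,66),(703,350),(98,456),(56,168)],5.5,(220,220)),.063)
print('case',c.mean(0),c); 
for i in range(4): d=c[(i+1)%4]-c[i]; print(np.linalg.norm(d),np.degrees(np.arctan2(d[1],d[0])))
print('cleat',onz('top',un([(412,252)],5.5,(220,220)),.076))
s=cv2.imread('pics/side0.png')
cv2.imwrite('pics/c4.png',cv2.resize(s[175:305,200:350],None,fx=5,fy=4.6,interpolation=cv2.INTER_CUBIC))
E
```

```text
top plane [ 0.5442 -0.3971] 0.0910910864600527 -5.1842975384747945 0.03324593923062916 0.03220870854283538
side plane [ 0.5397 -0.3991] 0.08858142847717894 -5.856384168100049 0.029887075489032633 0.0304936793127113
[[ 0.57533155 -0.39778626  0.036     ]
 [ 0.51783784 -0.39271566  0.036     ]]
[[ 0.57043434 -0.40472509  0.036     ]
 [ 0.51322932 -0.39857333  0.036     ]]
case [0.53057175 0.06443716 0.063     ] [[ 0.62991018 -0.06853205  0.063     ]
 [ 0.49052617 -0.09629411  0.063     ]
 [ 0.43050619  0.19793441  0.063     ]
 [ 0.57134446  0.22464039  0.063     ]]
0.1421218987034591 -168.73542629607888
0.30028788992596234 101.52963719179117
0.14334791939761266 10.737042222310192
0.29896491569499073 -78.70298976929577
cleat [[0.53378166 0.04681251 0.076     ]]
```

View pics/c4.png

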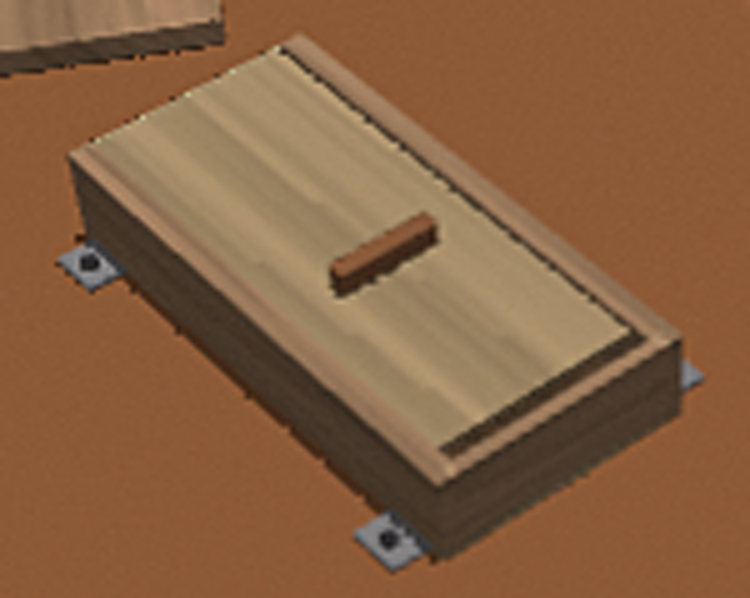

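```bash
python3 - <<'E'
from h import *
def un(p): return (np.array(p,float)+.5)/np.array([5,4.6])-.5+np.array((200,175))
c=onz('side',un([(683,340),(441,485),(69,152),(298,33)]),.063)
print('case',c.mean(0),c); 
for i in range(4): d=c[(i+1)%4]-c[i]; print(np.linalg.norm(d),np.degrees(np.arctan2(d[1],d[0])))
print('cleat',onz('side',un([(384,243)]),.076))
E
```

```text
case [0.52737    0.05982555 0.063     ] [[ 0.62700593 -0.07486092  0.063     ]
 [ 0.48737478 -0.10151618  0.063     ]
 [ 0.42746904  0.19328495  0.063     ]
 [ 0.56763026  0.22239436  0.063     ]]
0.14215259796752364 -169.19240113423865
0.3008262017921119 101.4865194151263
0.1431521083310837 11.732695644984142
0.30312732516993374 -78.70404048477978
cleat [[0.53089911 0.04280127 0.076     ]]
```

Emit:
drive_tool:
  commands:
    - [[0,0,0,0,0,-0.1115],[0,0,0,0,0,-0.1115],[0,0,0,0,0,-0.1115],[0,0,0,0,0,-0.1115],[0,0,0,0,0,-0.1115]]
  gripper: 0.5
  newtons: 25

```text
time: 0.52
ee_pos: [0.2199, 0.5845, 0.2555]
eef_rot: [-3.14, -0.001, -2.938]
ft_force: [0.6, 0.3, -0.2]
gripper_width: 0.0428
```

```bash
cat >> h.py <<'E'
from scipy.spatial.transform import Rotation as Ro
def plan(x,y,z,yaw_deg=None):
    s=state(); R=Ro.from_euler('xyz',s['eef_rot']).as_matrix()
    d=R.T@(np.array([x,y,z])-s['ee_pos'])
    print('pos',s['ee_pos'].round(4),'rpy',np.degrees(s['eef_rot']).round(2),'t',round(s['time'],2),'F',s['ft_force'].round(1),'w',round(s['gripper_width'],4))
    print('total shift',d.round(4),'rows of 41mm',np.abs(d).max()/.0417)
    if yaw_deg is not None: print('tool z turn',-((np.radians(yaw_deg)-s['eef_rot'][2]+np.pi)%(2*np.pi)-np.pi))
    w=Ro.from_matrix(R.T@Ro.from_euler('xyz',[np.pi,0,s['eef_rot'][2]]).as_matrix()).as_rotvec(); print('levelling',w.round(4))
CASE=np.array([.529,.062]);CY=np.radians(11.35)
def case(x,y): return CASE+np.array([np.cos(CY)*x-np.sin(CY)*y,np.sin(CY)*x+np.cos(CY)*y])
E
python3 -c "
from h import *
plan(.5323,.0448,.2,-168.65)"
```

```text
pos [0.2199 0.5845 0.2555] rpy [-1.7993e+02 -5.0000e-02 -1.6836e+02] t 0.52 F [ 0.6  0.3 -0.2] w 0.0428
total shift [-0.1971 -0.5916  0.056 ] rows of 41mm 14.187519866051508
tool z turn 0.005090303267931695
levelling [-0.0011 -0.0009  0.    ]
```

Emit:
drive_tool:
  commands:
    - [[-0.013,-0.039,0,0,0,0],[-0.013,-0.039,0,0,0,0],[-0.013,-0.039,0,0,0,0],[-0.013,-0.039,0,0,0,0],[-0.013,-0.039,0,0,0,0]]

```text
time: 0.93
ee_pos: [0.3223, 0.4046, 0.2557]
eef_rot: [-3.141, -0.001, -2.943]
ft_force: [1.0, -0.1, 0.4]
gripper_width: 0.0427
```

Emit:
drive_tool:
  commands:
    - [[-0.013,-0.039,0,0,0,0],[-0.013,-0.039,0,0,0,0],[-0.013,-0.039,0,0,0,0],[-0.013,-0.039,0,0,0,0],[-0.013,-0.039,0,0,0,0]]

```text
time: 1.35
ee_pos: [0.4244, 0.2262, 0.256]
eef_rot: [-3.142, -0.0, -2.944]
ft_force: [1.1, 0.7, -0.0]
gripper_width: 0.0424
```

Emit:
drive_tool:
  commands:
    - [[-0.013,-0.039,0.01,0,0,0],[-0.013,-0.039,0.01,0,0,0],[-0.013,-0.039,0.01,0,0,0],[-0.013,-0.039,0.01,0,0,0],[-0.013,-0.039,0.01,0,0,0.005]]

```text
time: 1.77
ee_pos: [0.5249, 0.0504, 0.2063]
eef_rot: [3.141, -0.0, -2.949]
ft_force: [0.5, -0.1, 0.4]
gripper_width: 0.043
```

```bash
python3 -c "
from h import *
plan(.5323,.0448,.13,-168.65)
im=get_image('top'); crop('top',200,180,180,140,4.2,'pics/t1.png',im)
im=get_image('side'); crop('side',180,120,200,180,3.3,'pics/s1.png',im)
plan(.5323,.0448,.13,-168.65)"
```

```text
pos [0.5249 0.0504 0.2063] rpy [ 1.7999e+02 -2.0000e-02 -1.6898e+02] t 1.77 F [ 0.5 -0.1  0.4] w 0.043
total shift [-0.0062 -0.0069  0.0763] rows of 41mm 1.8306725824117582
tool z turn -0.005754563770777654
levelling [ 0.0002 -0.0003 -0.    ]
pos [0.5259 0.0475 0.2052] rpy [-1.7989e+02 -1.0000e-01 -1.6931e+02] t 1.87 F [-0.3  1.   0.1] w 0.0424
total shift [-0.0059 -0.0037  0.0752] rows of 41mm 1.8035444723470078
tool z turn -0.011491328876119589
levelling [-0.0018 -0.0018  0.    ]
```

View pics/t1.png

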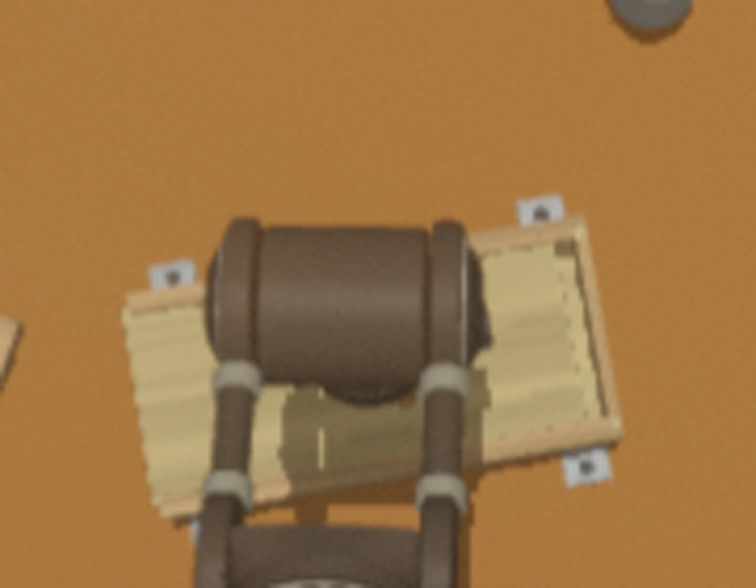

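View pics/s1.png

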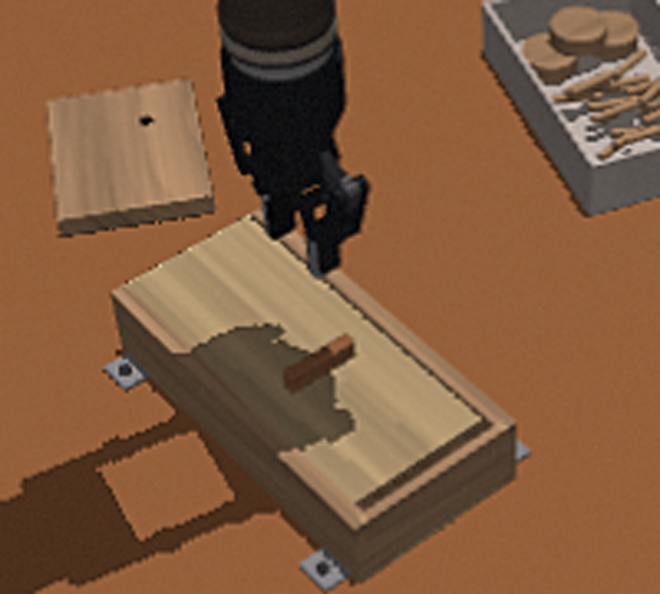

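Emit:
drive_tool:
  commands:
    - [[-0.003,-0.002,0.02,0,0,-0.011],[-0.003,-0.002,0.02,0,0,0],[0,0,0.02,0,0,0],[0,0,0.01,0,0,0],[0,0,0,0,0,0]]

```text
time: 2.28
ee_pos: [0.5284, 0.0501, 0.1341]
eef_rot: [3.14, -0.007, -2.937]
ft_force: [-0.4, 1.0, 0.1]
gripper_width: 0.0427
```

```bash
python3 -c "
from h import *
plan(.5323,.0448,.088,-168.65)
im=get_image('side'); crop('side',200,150,160,150,4,'pics/s2.png',im)"
```

```text
pos [0.5284 0.0501 0.1341] rpy [ 179.91   -0.38 -168.3 ] t 2.28 F [-0.4  1.   0.1] w 0.0427
total shift [-0.003  -0.0061  0.0461] rows of 41mm 1.1053225635593622
tool z turn 0.006042052675605092
levelling [ 0.0015 -0.0067 -0.    ]
```

View pics/s2.png

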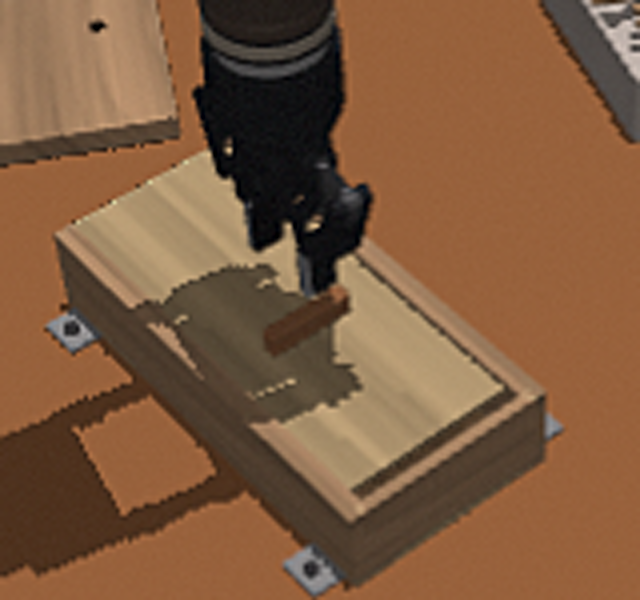

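Emit:
drive_tool:
  commands:
    - [[0,0,0,0,0,0],[0,0,0,0,0,0],[0,0,0,0,0,0],[0,0,0,0,0,0],[0,0,0,0,0,0]]

```text
time: 2.75
ee_pos: [0.5319, 0.0497, 0.1379]
eef_rot: [-3.141, 0.002, -2.938]
ft_force: [-0.3, 1.0, 0.9]
gripper_width: 0.0427
```

```bash
python3 -c "
from h import *
plan(.5323,.0448,.088,-168.65);get_image('side')
plan(.5323,.0448,.088,-168.65)
"
```

```text
pos [0.5319 0.0497 0.1379] rpy [-1.7998e+02  9.0000e-02 -1.6832e+02] t 2.75 F [-0.3  1.   0.9] w 0.0427
total shift [ 0.0006 -0.0049  0.0499] rows of 41mm 1.1970563804694496
tool z turn 0.005688385874663915
levelling [-0.0003  0.0016 -0.    ]
pos [0.5317 0.0497 0.1377] rpy [-1.7999e+02  7.0000e-02 -1.6833e+02] t 2.8 F [-0.4 -0.2 -0.8] w 0.0428
total shift [ 0.0004 -0.0049  0.0497] rows of 41mm 1.1915741086199547
tool z turn 0.005654846076267095
levelling [-0.0002  0.0012 -0.    ]
```

Emit:
drive_tool:
  commands:
    - [[0,-0.002,0.013,0,0,0.006],[0,-0.002,0.013,0,0,0],[0,-0.001,0.012,0,0,0],[0,0,0.011,0,0,0],[0,0,0,0,0,0]]

```text
time: 3.22
ee_pos: [0.5302, 0.0447, 0.0855]
eef_rot: [3.141, -0.005, -2.944]
ft_force: [-0.2, -0.0, 0.7]
gripper_width: 0.043
```

Emit:
drive_tool:
  commands:
    - [[0,0,0,0,0,0],[0,0,0,0,0,0],[0,0,0,0,0,0],[0,0,0,0,0,0],[0,0,0,0,0,0]]
  gripper: 1
  newtons: 25

```text
time: 3.63
ee_pos: [0.5329, 0.0449, 0.0886]
eef_rot: [-3.141, 0.001, -2.944]
ft_force: [-0.4, 1.0, 0.2]
gripper_width: 0.0111
```

```bash
python3 -c "
from h import *
plan(.5323,.0448,.088,-168.65);
im=get_image('side'); crop('side',200,150,160,150,4,'pics/s3.png',im)
"
```

```text
pos [0.5329 0.0449 0.0886] rpy [-1.7999e+02  8.0000e-02 -1.6866e+02] t 3.63 F [-0.4  1.   0.2] w 0.0111
total shift [0.0006 0.0001 0.0006] rows of 41mm 0.015040219558347473
tool z turn -0.0001802062969908924
levelling [-0.0002  0.0014 -0.    ]
```

View pics/s3.png

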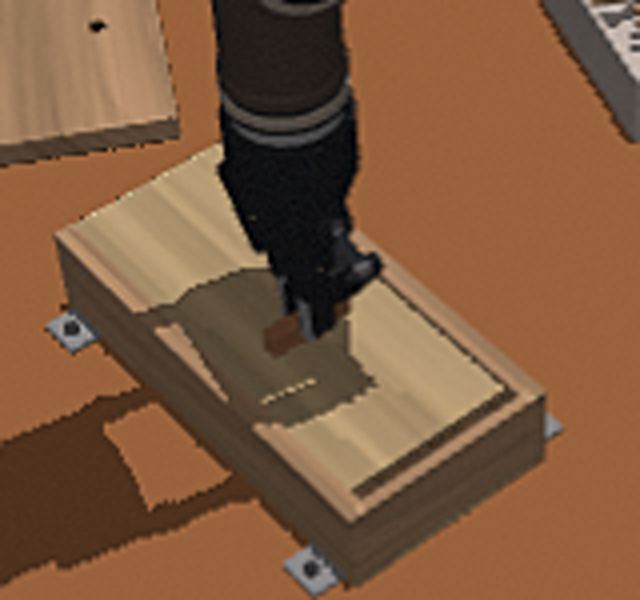

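The cleat is pinched, opening about 11 mm. Now I pull the cover back.

Emit:
drive_tool:
  commands:
    - [[0,0.01,0,0,0,0],[0,0.02,0,0,0,0],[0,0.02,0,0,0,0],[0,0.02,0,0,0,0],[0,0.02,0,0,0,0]]

```text
time: 4.1
ee_pos: [0.5148, 0.1335, 0.0886]
eef_rot: [-3.14, 0.001, -2.943]
ft_force: [0.4, -4.3, 1.2]
gripper_width: 0.0113
```

Emit:
drive_tool:
  commands:
    - [[0,0.02,0,0,0,0],[0,0.02,0,0,0,0],[0,0.02,0,0,0,0],[0,0.01,0,0,0,0],[0,0.005,0,0,0,0]]

```text
time: 4.52
ee_pos: [0.4998, 0.2078, 0.0886]
eef_rot: [-3.141, 0.001, -2.942]
ft_force: [-0.9, -2.5, 4.1]
gripper_width: 0.0112
```

```bash
python3 -c "
from h import *
x,y=case(0,.185)
plan(x,y,.088,-168.65);
"
```

```text
pos [0.4998 0.2078 0.0886] rpy [-1.7998e+02  3.0000e-02 -1.6855e+02] t 4.52 F [-0.9 -2.5  4.1] w 0.0112
total shift [-0.      0.0363  0.0006] rows of 41mm 0.8694533405553337
tool z turn 0.0016824596308451234
levelling [-0.0004  0.0006 -0.    ]
```

Emit:
drive_tool:
  commands:
    - [[0,0.01,0,0,0,0],[0,0.01,0,0,0,0],[0,0.01,0,0,0,0],[0,0.004,0,0,0,0],[0,0,0,0,0,0]]

```text
time: 4.93
ee_pos: [0.4931, 0.2408, 0.0886]
eef_rot: [3.141, -0.0, -2.944]
ft_force: [-2.2, 0.8, 5.6]
gripper_width: 0.0111
```

Emit:
drive_tool:
  commands:
    - [[0,0,0,0,0,0],[0,0,0,0,0,0],[0,0,0,0,0,0],[0,0,0,0,0,0],[0,0,-0.01,0,0,0]]
  gripper: 0.4

```text
time: 5.35
ee_pos: [0.4914, 0.239, 0.0962]
eef_rot: [-3.141, -0.005, -2.944]
ft_force: [-0.5, -0.7, 0.2]
gripper_width: 0.0512
```

Emit:
drive_tool:
  commands:
    - [[0,0,-0.02,0,0,0],[0,0,-0.03,0,0,0],[0,0,-0.03,0,0,0],[0,0,-0.03,0,0,0],[0,-0.02,-0.02,0,0,0]]

```text
time: 5.77
ee_pos: [0.4982, 0.2227, 0.2322]
eef_rot: [3.139, 0.005, -2.942]
ft_force: [1.3, -0.1, 0.8]
gripper_width: 0.0514
```

```bash
python3 -c "
from h import *
plan(.542,-.398,.2,174.5);
im=get_image('side'); crop('side',150,130,220,180,3.3,'pics/s4.png',im)
im=get_image('top'); crop('top',100,180,280,160,2.8,'pics/t4.png',im);cv2.imwrite('pics/top4.png',im[:,:,::-1])
"
```

```text
pos [0.4982 0.2227 0.2322] rpy [ 179.85    0.31 -168.55] t 5.77 F [ 1.3 -0.1  0.8] w 0.0514
total shift [ 0.0805 -0.6171  0.0301] rows of 41mm 14.799188625792208
tool z turn 0.2958488500605032
levelling [0.0027 0.0053 0.    ]
```

View pics/s4.png

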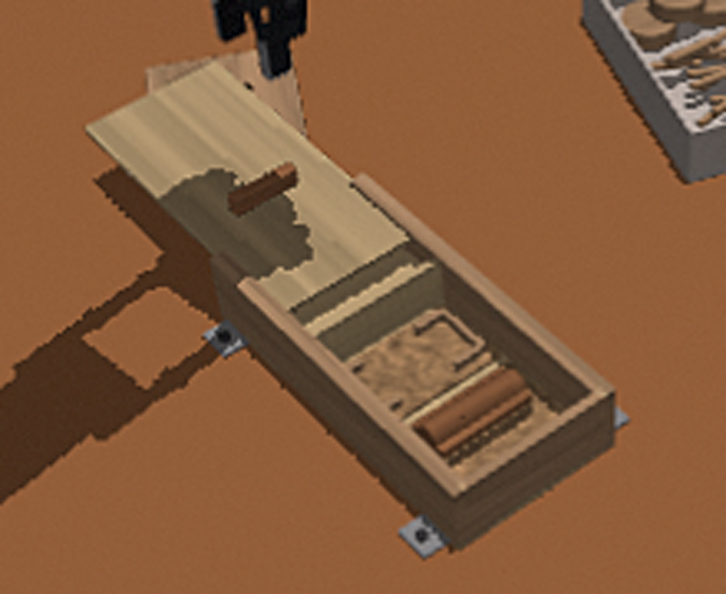

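View pics/t4.png

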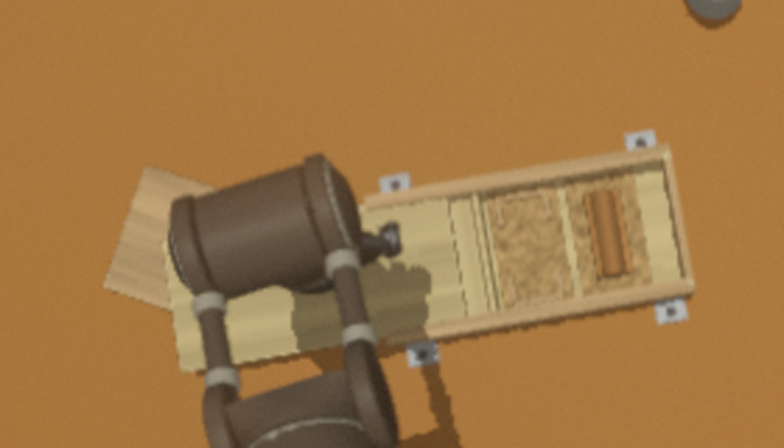

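Emit:
drive_tool:
  commands:
    - [[0.005,-0.03,0,0,0,0],[0.005,-0.041,0,0,0,0],[0.005,-0.041,0,0,0,0],[0.005,-0.041,0,0,0,0],[0.005,-0.041,0,0,0,0]]
  gripper: 0.15

```text
time: 6.28
ee_pos: [0.5098, 0.0238, 0.2273]
eef_rot: [3.141, -0.001, -2.943]
ft_force: [1.3, -0.2, 0.4]
gripper_width: 0.0726
```

Emit:
drive_tool:
  commands:
    - [[0.005,-0.041,0,0,0,0],[0.005,-0.041,0,0,0,0],[0.005,-0.041,0,0,0,0],[0.005,-0.041,0,0,0,0],[0.005,-0.041,0,0,0,0]]

```text
time: 6.7
ee_pos: [0.5257, -0.1823, 0.2272]
eef_rot: [3.14, -0.001, -2.945]
ft_force: [0.9, 0.5, 0.5]
gripper_width: 0.0724
```

Emit:
drive_tool:
  commands:
    - [[0.005,-0.041,0,0,0,0],[0.005,-0.041,0,0,0,0],[0.005,-0.041,0,0,0,0],[0.005,-0.04,0,0,0,0],[0.005,-0.03,0,0,0,0]]

```text
time: 7.12
ee_pos: [0.5393, -0.3778, 0.2269]
eef_rot: [3.141, -0.001, -2.946]
ft_force: [0.8, -0.0, 0.0]
gripper_width: 0.0725
```

Emit:
drive_tool:
  commands:
    - [[0,-0.015,0,0,0,0.098],[0,0,0,0,0,0.098],[0,0,0,0,0,0.1],[0,0,0,0,0,0],[0,0,0,0,0,0]]

```text
time: 7.53
ee_pos: [0.5424, -0.3892, 0.2269]
eef_rot: [3.14, -0.002, 3.045]
ft_force: [0.3, -0.5, -0.5]
gripper_width: 0.0724
```

```bash
python3 -c "
from h import *
im=get_image('side'); crop('side',290,270,180,180,3.3,'pics/s5.png',im);cv2.imwrite('pics/side5.png',im[:,:,::-1])
im=get_image('top'); crop('top',220,200,140,120,5,'pics/t5.png',im);cv2.imwrite('pics/top5.png',im[:,:,::-1])
im=cv2.imread('pics/side5.png'); cv2.imwrite('pics/s5b.png',cv2.resize(im[200:300,230:350],None,fx=6,fy=6,interpolation=2))
plan(.542,-.398,.1,174.5);
"
```

```text
pos [ 0.5427 -0.3891  0.2274] rpy [ 1.7996e+02 -4.0000e-02  1.7449e+02] t 7.63 F [ 0.4  0.6 -0.2] w 0.0725
total shift [-0.0003 -0.009   0.1274] rows of 41mm 3.056188772254212
tool z turn -0.00012929493031910155
levelling [ 0.0007 -0.0008 -0.    ]
```

View pics/s5.png

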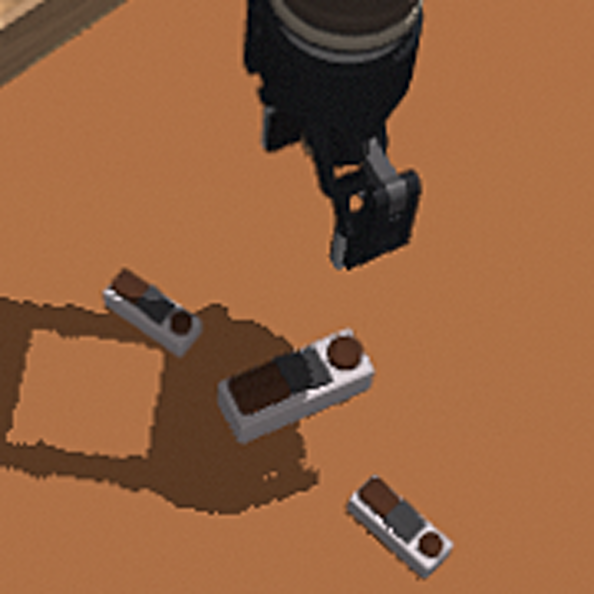

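View pics/t5.png

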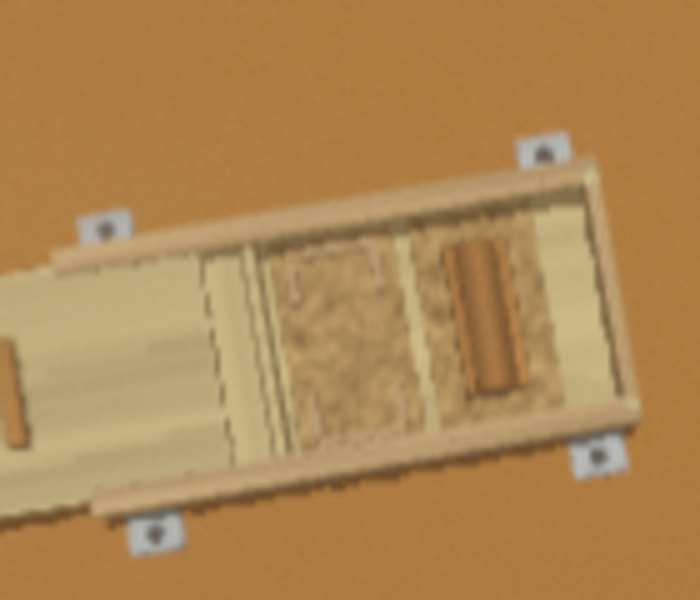

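View pics/s5b.png

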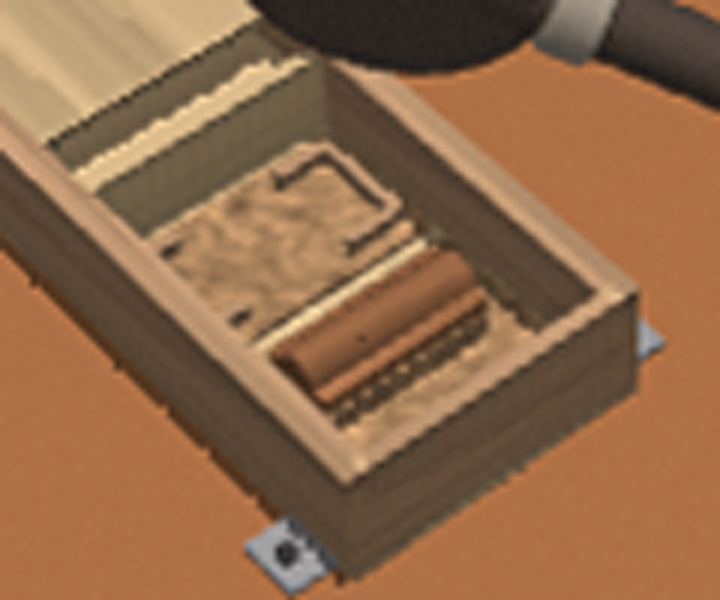

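Emit:
drive_tool:
  commands:
    - [[0,-0.003,0.03,0,0,0],[0,-0.003,0.03,0,0,0],[0,-0.003,0.03,0,0,0],[0,0,0.03,0,0,0],[0,0,0.02,0,0,0]]

```text
time: 8.05
ee_pos: [0.5406, -0.3971, 0.0848]
eef_rot: [3.139, -0.003, 3.045]
ft_force: [-1.1, -0.6, -0.1]
gripper_width: 0.0726
```

Emit:
drive_tool:
  commands:
    - [[0,0,0.01,0,0,0],[0,0,0,0,0,0],[0,0,0,0,0,0],[0,0,0,0,0,0],[0,0,0,0,0,0]]

```text
time: 8.47
ee_pos: [0.5435, -0.3997, 0.0806]
eef_rot: [-3.139, 0.004, 3.044]
ft_force: [0.1, -0.4, 0.8]
gripper_width: 0.0722
```

```bash
python3 -c "
from h import *
def un(p,s,o): return (np.array(p,float)+.5)/s-.5+np.array(o)
print(case(0,.002), case(0,-.077))
X=onz('top',un([(290,250),(380,240),(405,430),(315,440)],5,(220,200)),.018);print(X,X.mean(0))
print('stored top view',onz('top',un([(483,315)],5,(220,200)),.044))
X=onz('side',un([(325,152),(400,205)],6,(230,200)),.018);print(X)
print('stored side',onz('side',un([(382,320)],6,(230,200)),.044))
im=get_image('side'); crop('side',310,300,130,130,4.5,'pics/s6.png',im)
plan(.542,-.398,.029,174.5);
"
```

```text
[0.5286064  0.06396089] [ 0.54415374 -0.01349413]
[[0.58094148 0.09807513 0.018     ]
 [0.58788239 0.04817714 0.018     ]
 [0.48277704 0.03104163 0.018     ]
 [0.47587321 0.08058837 0.018     ]] [0.53186853 0.06447057 0.018     ]
stored top view [[ 0.54549656 -0.01060263  0.044     ]]
[[0.57102516 0.09162373 0.018     ]
 [0.5846528  0.04924225 0.018     ]]
stored side [[ 0.54057362 -0.02272523  0.044     ]]
pos [ 0.5433 -0.3996  0.0805] rpy [-179.87    0.2   174.38] t 8.52 F [0.3 0.1 0.2] w 0.0724
total shift [0.0017 0.0016 0.0515] rows of 41mm 1.234208947217772
tool z turn -0.002017419114605179
levelling [-0.0024  0.0035 -0.    ]
```

View pics/s6.png

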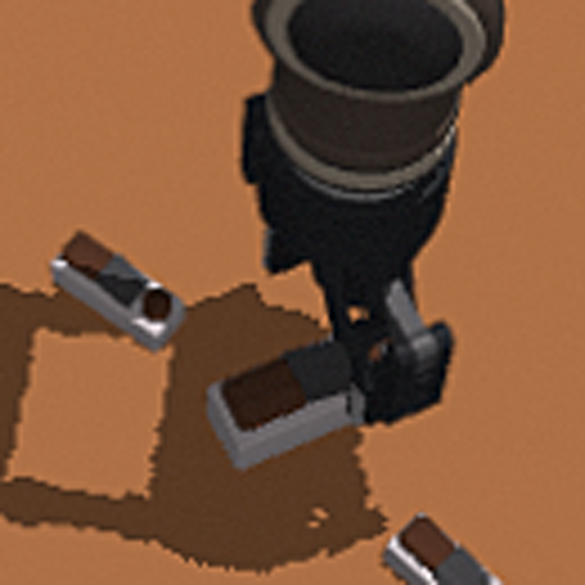

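Emit:
drive_tool:
  commands:
    - [[0.001,0.001,0.015,0,0,0],[0,0,0.015,0,0,0],[0,0,0.012,0,0,0],[0,0,0.008,0,0,0],[0,0,0,0,0,0]]

```text
time: 8.93
ee_pos: [0.5393, -0.3961, 0.025]
eef_rot: [3.139, -0.004, 3.043]
ft_force: [-1.3, 0.5, 0.3]
gripper_width: 0.0729
```

Emit:
drive_tool:
  commands:
    - [[0,0,0,0,0,0],[0,0,0,0,0,0],[0,0,0,0,0,0],[0,0,0,0,0,0],[0,0,0,0,0,0]]

```text
time: 9.35
ee_pos: [0.5415, -0.3979, 0.0288]
eef_rot: [-3.141, 0.001, 3.043]
ft_force: [0.1, 0.1, 0.6]
gripper_width: 0.0725
```

```bash
python3 -c "
from h import *
plan(.542,-.398,.029,174.5);
im=get_image('side'); crop('side',310,300,130,130,4.5,'pics/s7.png',im)
"
```

```text
pos [ 0.5415 -0.3979  0.0288] rpy [-1.7995e+02  7.0000e-02  1.7437e+02] t 9.35 F [0.1 0.1 0.6] w 0.0725
total shift [-0.0005 -0.     -0.0002] rows of 41mm 0.011424745744343894
tool z turn -0.002286117261490972
levelling [-0.0008  0.0011 -0.    ]
```

View pics/s7.png

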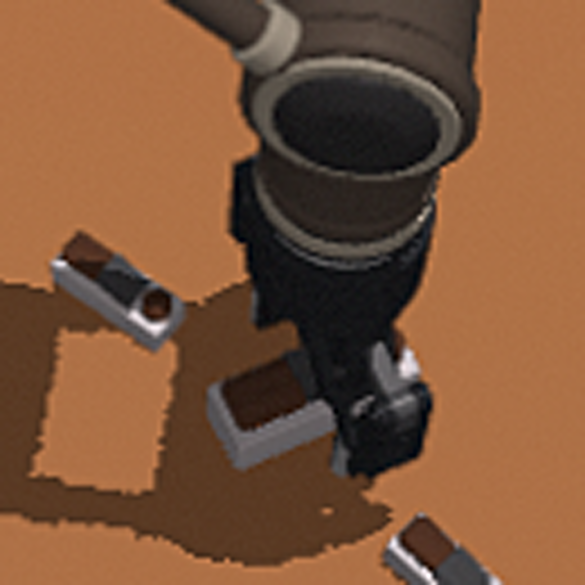

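Emit:
drive_tool:
  commands:
    - [[0,0,0,0,0,0],[0,0,0,0,0,0],[0,0,0,0,0,0],[0,0,0,0,0,0],[0,0,0,0,0,0]]
  gripper: 1
  newtons: 50

```text
time: 9.82
ee_pos: [0.5413, -0.3979, 0.0285]
eef_rot: [-3.141, 0.001, 3.043]
ft_force: [-0.0, 0.3, 2.3]
gripper_width: 0.0333
```

Emit:
drive_tool:
  commands:
    - [[0,0,0,0,0,0],[0,0,-0.005,0,0,0],[0,0,-0.01,0,0,0],[0,0,-0.02,0,0,0],[0,0,-0.03,0,0,0]]

```text
time: 10.23
ee_pos: [0.538, -0.3949, 0.0896]
eef_rot: [3.136, -0.008, 3.043]
ft_force: [0.7, 0.5, -3.3]
gripper_width: 0.0331
```

Emit:
drive_tool:
  commands:
    - [[0,0,-0.03,0,0,0],[0,0,-0.02,0,0,0],[0,0,-0.01,0,0,0],[0,0,0,0,0,0],[0,0,0,0,0,0]]

```text
time: 10.65
ee_pos: [0.5407, -0.3971, 0.1528]
eef_rot: [3.141, -0.0, 3.043]
ft_force: [0.2, 0.0, -3.9]
gripper_width: 0.033
```

```bash
python3 -c "
from h import *
x,y=case(0,.002)
plan(x,y,.154,-168.65);
im=get_image('side'); crop('side',310,270,150,150,4,'pics/s8.png',im)
"
```

```text
pos [ 0.5407 -0.3971  0.1528] rpy [ 1.7998e+02 -3.0000e-02  1.7437e+02] t 10.65 F [ 0.2  0.  -3.9] w 0.033
total shift [ 0.0573  0.4577 -0.001 ] rows of 41mm 10.975789602987364
tool z turn -0.2963813178684358
levelling [ 0.0004 -0.0004 -0.    ]
```

View pics/s8.png

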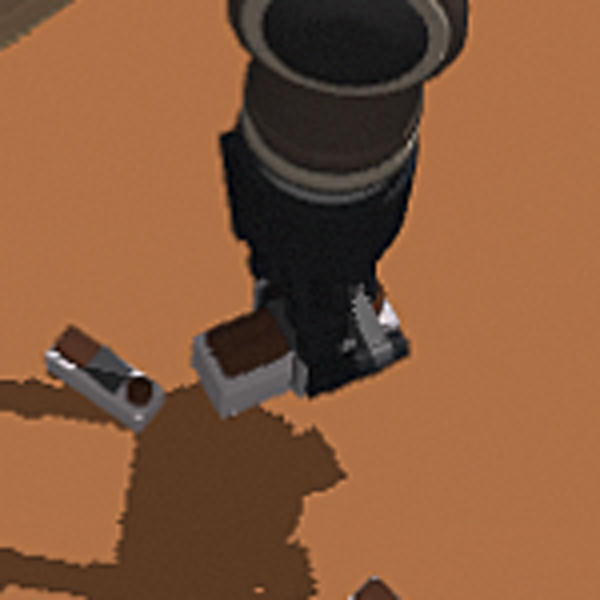

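Emit:
drive_tool:
  commands:
    - [[0.002,0.015,0,0,0,0],[0.004,0.03,0,0,0,-0.05],[0.005,0.037,0,0,0,-0.05],[0.006,0.037,0,0,0,-0.05],[0.006,0.037,0,0,0,-0.05]]

```text
time: 11.12
ee_pos: [0.5205, -0.2383, 0.1506]
eef_rot: [3.138, -0.003, -3.038]
ft_force: [0.6, 0.7, -3.0]
gripper_width: 0.0333
```

Emit:
drive_tool:
  commands:
    - [[0,0.037,0,0,0,-0.05],[0,0.037,0,0,0,-0.046],[0,0.037,0,0,0,0],[0,0.037,0,0,0,0],[0,0.037,0,0,0,0]]

```text
time: 11.53
ee_pos: [0.4884, -0.0564, 0.1511]
eef_rot: [3.139, -0.004, -2.944]
ft_force: [0.7, 0.2, -3.5]
gripper_width: 0.0331
```

```bash
python3 -c "
from h import *
x,y=case(0,.002)
plan(x,y,.154,-168.65);
"
```

```text
pos [ 0.4884 -0.0564  0.1511] rpy [ 179.87   -0.22 -168.69] t 11.53 F [ 0.7  0.2 -3.5] w 0.0331
total shift [-0.063   0.1102 -0.0029] rows of 41mm 2.642231048441239
tool z turn -0.0006992774210816677
levelling [ 0.0022 -0.0038 -0.    ]
```

Emit:
drive_tool:
  commands:
    - [[-0.015,0.028,0,0,0,0],[-0.016,0.028,0,0,0,0],[-0.016,0.028,0,0,0,0],[-0.01,0.018,0,0,0,0],[-0.006,0.005,0,0,0,0]]

```text
time: 11.95
ee_pos: [0.5303, 0.0619, 0.1512]
eef_rot: [3.139, -0.003, -2.941]
ft_force: [-0.4, -0.3, -3.7]
gripper_width: 0.0329
```

Emit:
drive_tool:
  commands:
    - [[0,0,0,0,0,0],[0,0,0,0,0,0],[0,0,0,0,0,0],[0,0,0,0,0,0],[0,0,0,0,0,0]]

```text
time: 12.37
ee_pos: [0.5314, 0.0571, 0.1527]
eef_rot: [-3.142, -0.001, -2.946]
ft_force: [0.2, -0.2, -3.6]
gripper_width: 0.0328
```

```bash
python3 -c "
from h import *
x,y=case(0,.002)
plan(x,y,.085,-168.65);
im=get_image('side'); crop('side',200,140,160,150,4,'pics/s9.png',im)
"
```

```text
pos [0.5314 0.0571 0.1527] rpy [-1.8000e+02 -5.0000e-02 -1.6877e+02] t 12.37 F [ 0.2 -0.2 -3.6] w 0.0328
total shift [0.0013 0.0073 0.0677] rows of 41mm 1.624496206986392
tool z turn -0.0020854104197987056
levelling [-0.     -0.0009  0.    ]
```

View pics/s9.png

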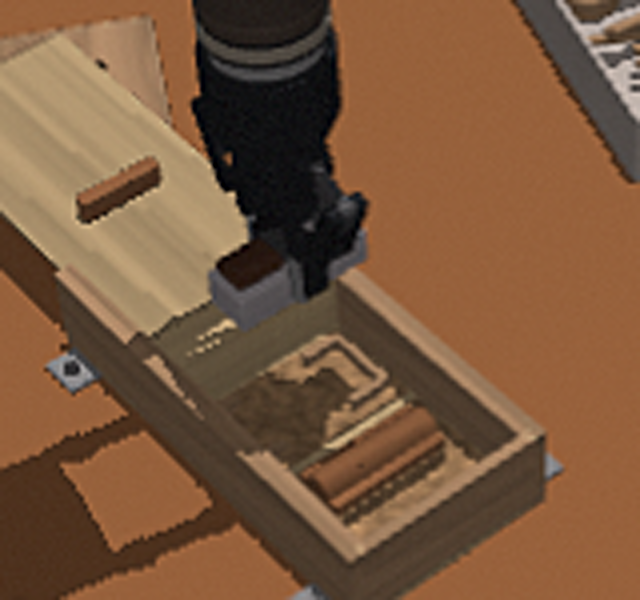

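```bash
python3 -c "
from h import *
def un(p,s,o): return (np.array(p,float)+.5)/s-.5+np.array(o)
s=state();p=s['ee_pos'];R=Ro.from_euler('xyz',s['eef_rot']).as_matrix()
P=[p+R@np.array([sx*.046,sy*.017,zz]) for sx in(1,-1) for sy in (1,-1) for zz in(.003,.029)]
q=proj('side',P); 
for a,b in zip(P,(q+.5-np.array([200,140]))*4-.5): print(a.round(3),b.round(0))
f=un([(106,230),(543,155),(597,456),(155,534)],5,(220,200)); X=onz('top',f,.003); print(X,X.mean(0))
im=cv2.imread('pics/side0.png');
f=[(218,232),(338,256),(278,293)]
print(onz('side',f,.003))
im=get_image('side'); crop('side',245,185,60,50,12,'pics/s10.png',im)
"
```

```text
[0.483 0.065 0.15 ] [206. 269.]
[0.483 0.065 0.124] [211. 301.]
[0.49  0.032 0.15 ] [241. 301.]
[0.49  0.032 0.124] [245. 333.]
[0.573 0.083 0.15 ] [334. 196.]
[0.573 0.083 0.124] [336. 228.]
[0.58  0.049 0.15 ] [370. 226.]
[0.58  0.049 0.124] [372. 258.]
[[ 0.5909218   0.20337386  0.003     ]
 [ 0.6399909  -0.04128255  0.003     ]
 [ 0.4718081  -0.07565888  0.003     ]
 [ 0.42160499  0.16903159  0.003     ]] [0.53108144 0.06386601 0.003     ]
[[ 0.41937796  0.16581991  0.003     ]
 [ 0.64514524 -0.05363233  0.003     ]
 [ 0.46844829 -0.08143564  0.003     ]]
```

View pics/s10.png

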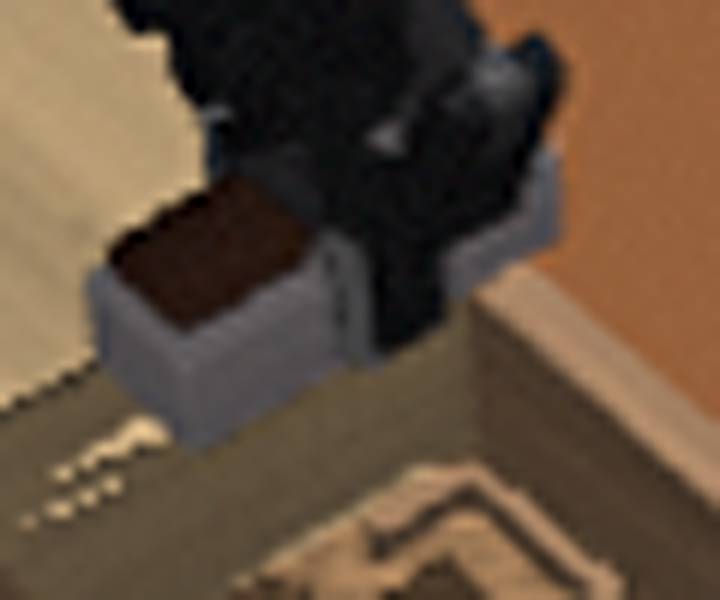

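```bash
python3 -c "
from h import *
plan(.528,.063,.054,-168.65);
"
```

```text
pos [0.5317 0.0573 0.153 ] rpy [-1.8000e+02 -1.0000e-02 -1.6876e+02] t 12.47 F [-0.2  0.3 -4.4] w 0.0328
total shift [0.0025 0.0063 0.099 ] rows of 41mm 2.3741761148158873
tool z turn -0.0018563265007207619
levelling [-0.0001 -0.0002  0.    ]
```

Emit:
drive_tool:
  commands:
    - [[0.001,0.002,0.01,0,0,-0.002],[0.001,0.002,0.02,0,0,0],[0.001,0.002,0.02,0,0,0],[0,0,0.02,0,0,0],[0,0,0.01,0,0,0]]

```text
time: 12.88
ee_pos: [0.5254, 0.0633, 0.0701]
eef_rot: [3.141, -0.005, -2.942]
ft_force: [-1.3, -0.1, -3.9]
gripper_width: 0.0331
```

Emit:
drive_tool:
  commands:
    - [[0,0,0.01,0,0,0],[0,0,0.006,0,0,0],[0,0,0.003,0,0,0],[0,0,0,0,0,0],[0,0,0,0,0,0]]

```text
time: 13.3
ee_pos: [0.5286, 0.0635, 0.0546]
eef_rot: [-3.141, 0.001, -2.942]
ft_force: [0.3, -0.6, -3.0]
gripper_width: 0.0332
```

```bash
python3 -c "
from h import *
im=get_image('side'); crop('side',230,190,110,90,7,'pics/s11.png',im)
plan(.528,.063,.039,-168.65);
s=state();p=s['ee_pos'];R=Ro.from_euler('xyz',s['eef_rot']).as_matrix()
P=[p+R@np.array([sx*.046,sy*.017,zz]) for sx in(1,-1) for sy in (1,-1) for zz in(.003,.029)]
q=proj('side',P); 
for a,b in zip(P,(q+.5-np.array([230,190]))*7-.5): print(a.round(3),b.round(0))
"
```

```text
pos [0.5288 0.0635 0.0549] rpy [-1.7998e+02  1.1000e-01 -1.6856e+02] t 13.35 F [ 1.  -1.3 -3.8] w 0.0332
total shift [ 0.0009 -0.0003  0.0159] rows of 41mm 0.3810262613058761
tool z turn 0.0015316975624775075
levelling [-0.0003  0.0019 -0.    ]
[0.48  0.071 0.052] [165. 314.]
[0.48  0.071 0.026] [173. 363.]
[0.487 0.038 0.052] [224. 370.]
[0.487 0.038 0.026] [230. 419.]
[0.57  0.089 0.052] [375. 187.]
[0.571 0.089 0.026] [380. 237.]
[0.577 0.056 0.052] [435. 239.]
[0.577 0.056 0.026] [439. 290.]
```

View pics/s11.png

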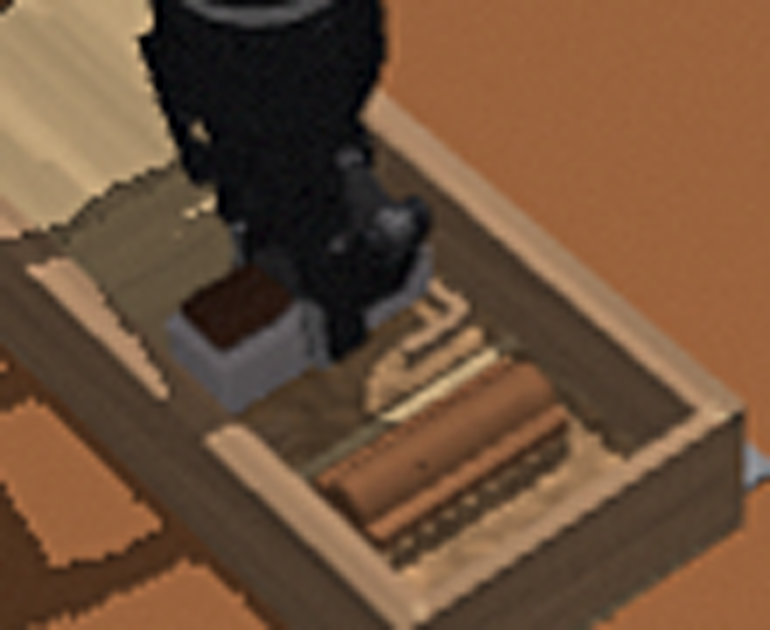

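Emit:
drive_tool:
  commands:
    - [[0.001,-0.001,0,0,0,0],[0.001,0,0.002,0,0,0],[0,0,0.003,0,0,0],[0,0,0.003,0,0,0],[0,0,0.002,0,0,0]]

```text
time: 13.77
ee_pos: [0.5258, 0.0621, 0.0437]
eef_rot: [3.142, -0.0, -2.942]
ft_force: [0.4, -0.2, -3.8]
gripper_width: 0.0329
```

Emit:
drive_tool:
  commands:
    - [[0,0,0.001,0,0,0],[0,0,0.001,0,0,0],[0,0,0.001,0,0,0],[0,0,0,0,0,0],[0,0,0,0,0,0]]

```text
time: 14.18
ee_pos: [0.526, 0.0621, 0.041]
eef_rot: [3.142, -0.0, -2.942]
ft_force: [0.9, 0.6, -4.2]
gripper_width: 0.0328
```

It is below the strip tops without any contact force, so it is inside the pocket. I lower the last 2–3 mm.

Emit:
drive_tool:
  commands:
    - [[0,0,0.0005,0,0,0],[0,0,0.0005,0,0,0],[0,0,0.0005,0,0,0],[0,0,0.0005,0,0,0],[0,0,0,0,0,0]]

```text
time: 14.6
ee_pos: [0.5259, 0.0621, 0.0389]
eef_rot: [3.142, -0.0, -2.942]
ft_force: [0.1, -0.8, -2.5]
gripper_width: 0.0332
```

Emit:
drive_tool:
  commands:
    - [[0,0,0.0005,0,0,0],[0,0,0.0005,0,0,0],[0,0,0,0,0,0],[0,0,0,0,0,0],[0,0,0,0,0,0]]

```text
time: 15.02
ee_pos: [0.5261, 0.0621, 0.0384]
eef_rot: [-3.142, -0.0, -2.942]
ft_force: [-2.4, -0.9, 2.3]
gripper_width: 0.0332
```

```bash
python3 -c "
from h import *
im=get_image('side'); crop('side',230,190,110,90,7,'pics/s12.png',im)
plan(.527,.062,.0385,-168.65);print(state()['wrist_torque'])
"
```

```text
pos [0.5261 0.0621 0.0384] rpy [-180.      0.   -168.56] t 15.07 F [-1.8 -0.2  2.1] w 0.0332
total shift [-0.0008 -0.0003 -0.0001] rows of 41mm 0.02035442451269838
tool z turn 0.0015943464413199493
levelling [-0.  0. -0.]
[-0.09338068  0.31713941 -0.0043435 ]
```

View pics/s12.png

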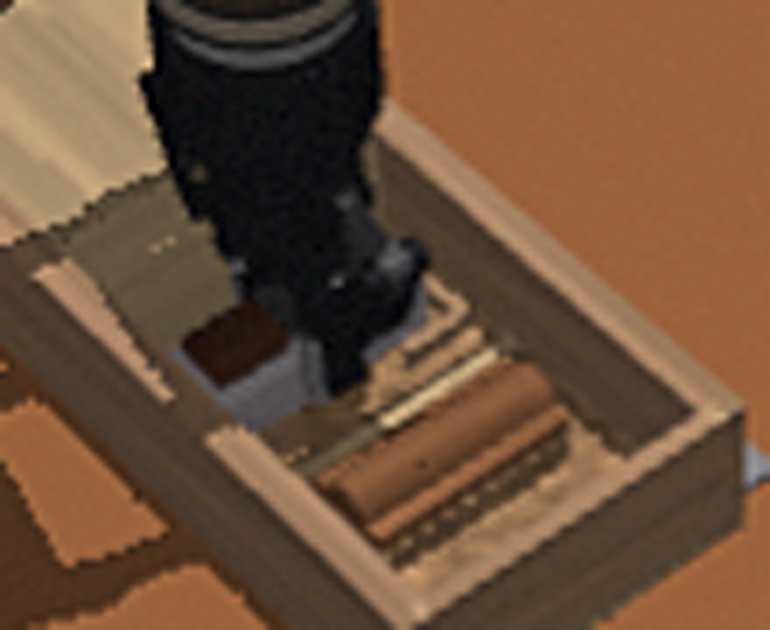

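Seated: the force reversed to about +2 N at the expected depth. I open only slightly, since the fixed block is close by, and lift.

Emit:
drive_tool:
  commands:
    - [[0,0,0,0,0,0],[0,0,0,0,0,0],[0,0,0,0,0,0],[0,0,0,0,0,0],[0,0,0,0,0,0]]
  gripper: 0.52

```text
time: 15.48
ee_pos: [0.5263, 0.0621, 0.0381]
eef_rot: [-3.142, 0.001, -2.942]
ft_force: [1.1, 0.4, 0.1]
gripper_width: 0.041
```

Emit:
drive_tool:
  commands:
    - [[0,0,-0.002,0,0,0],[0,0,-0.005,0,0,0],[0,0,-0.01,0,0,0],[0,0,-0.02,0,0,0],[0,0,-0.03,0,0,0]]

```text
time: 15.9
ee_pos: [0.5237, 0.062, 0.1041]
eef_rot: [3.141, -0.005, -2.942]
ft_force: [0.8, -0.3, -0.2]
gripper_width: 0.041
```

Emit:
drive_tool:
  commands:
    - [[0,0,-0.03,0,0,0],[0,0,-0.02,0,0,0],[0,0.02,0,0,0,0],[0,0.03,0,0,0,0],[0,0.04,0,0,0,0]]

```text
time: 16.32
ee_pos: [0.5095, 0.1498, 0.1573]
eef_rot: [-3.141, 0.004, -2.945]
ft_force: [0.6, -0.1, -1.5]
gripper_width: 0.0412
```

Emit:
drive_tool:
  commands:
    - [[0,0.04,0,0,0,0],[0,0.03,0,0,0,0],[0,0.02,0,0,0,0],[0,0,0,0,0,0],[0,0,0,0,0,0]]

```text
time: 16.73
ee_pos: [0.4902, 0.2394, 0.1559]
eef_rot: [-3.141, 0.001, -2.939]
ft_force: [-0.1, -1.1, 0.3]
gripper_width: 0.0409
```

```bash
python3 -c "
from h import *
im=get_image('side'); crop('side',200,150,150,150,4,'pics/s13.png',im);crop('side',230,190,110,90,7,'pics/s13b.png',im)
im=get_image('top'); crop('top',200,200,150,120,5,'pics/t13.png',im)
x,y=case(0,.19);plan(.4931,.2408,.13,-168.65)
"
```

```text
pos [0.4905 0.2379 0.1555] rpy [-1.7997e+02  2.0000e-02 -1.6856e+02] t 16.83 F [ 0.5 -0.5  0.7] w 0.0414
total shift [-0.0032  0.0023  0.0255] rows of 41mm 0.611374351973175
tool z turn 0.001621823710214798
levelling [-0.0005  0.0004 -0.    ]
```

View pics/s13b.png

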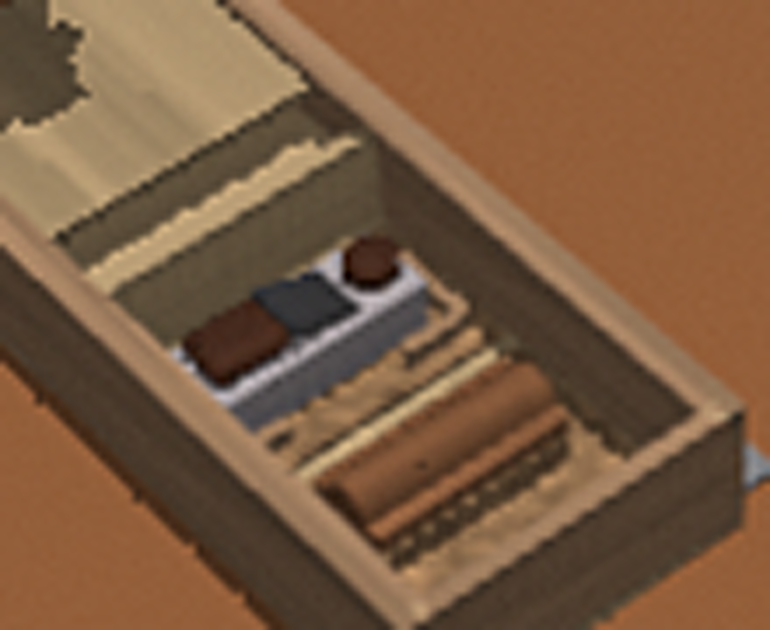

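View pics/t13.png

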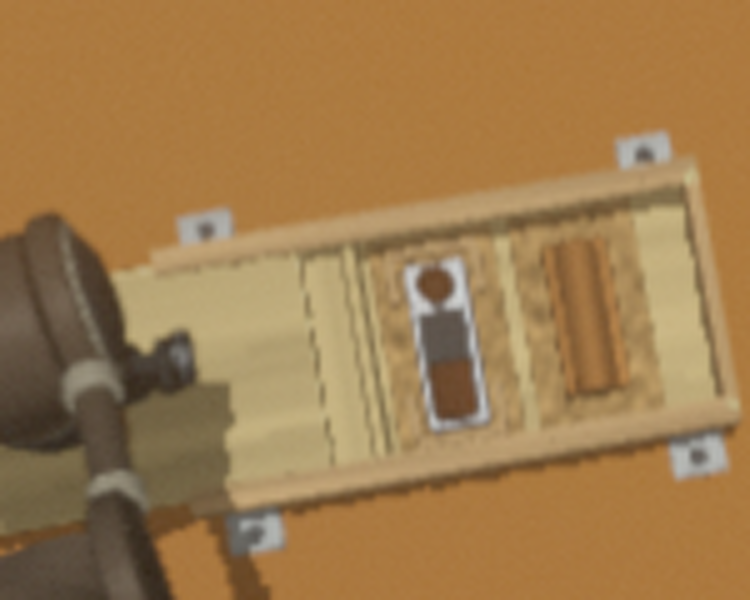

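View pics/s13.png

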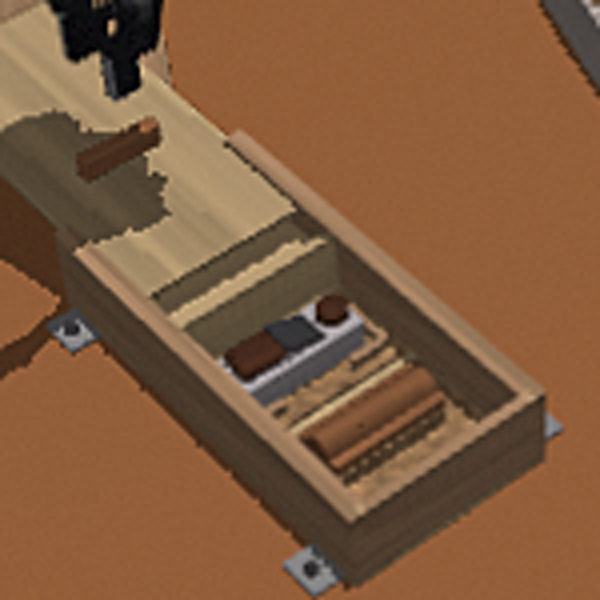

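Emit:
drive_tool:
  commands:
    - [[-0.002,0.002,0.02,0,0,0.001],[-0.001,0.001,0.02,0,0,0],[0,0,0.015,0,0,0],[0,0,0.008,0,0,0],[0,0,0.004,0,0,0]]

```text
time: 17.25
ee_pos: [0.492, 0.2404, 0.0867]
eef_rot: [-3.141, -0.003, -2.945]
ft_force: [-0.6, 0.1, 1.1]
gripper_width: 0.0407
```

Emit:
drive_tool:
  commands:
    - [[0,0,0,0,0,0],[0,0,0,0,0,0],[0,0,0,0,0,0],[0,0,0,0,0,0],[0,0,0,0,0,0]]

```text
time: 17.67
ee_pos: [0.4933, 0.2423, 0.0889]
eef_rot: [3.141, 0.002, -2.943]
ft_force: [-0.3, 0.3, -0.2]
gripper_width: 0.0409
```

```bash
python3 -c "
from h import *
def un(p,s,o): return (np.array(p,float)+.5)/s-.5+np.array(o)
X=onz('top',un([(405,265),(462,257),(490,425),(430,432)],5,(200,200)),.036);m=X.mean(0);print('plane top view',m, 'pocket est top', case(.0,.002)+np.array([.0016,.0024]))
plan(.4931,.2408,.0885,-168.65)
im=get_image('side'); crop('side',180,120,150,150,4,'pics/s14.png',im)
"
```

```text
plane top view [0.52791128 0.06374986 0.036     ] pocket est top [0.5302064  0.06636089]
pos [0.4933 0.2423 0.0889] rpy [ 1.7998e+02  1.0000e-01 -1.6861e+02] t 17.67 F [-0.3  0.3 -0.2] w 0.0409
total shift [ 0.0005 -0.0015  0.0004] rows of 41mm 0.03512216726053091
tool z turn 0.0006983051704771981
levelling [0.0003 0.0017 0.    ]
```

View pics/s14.png

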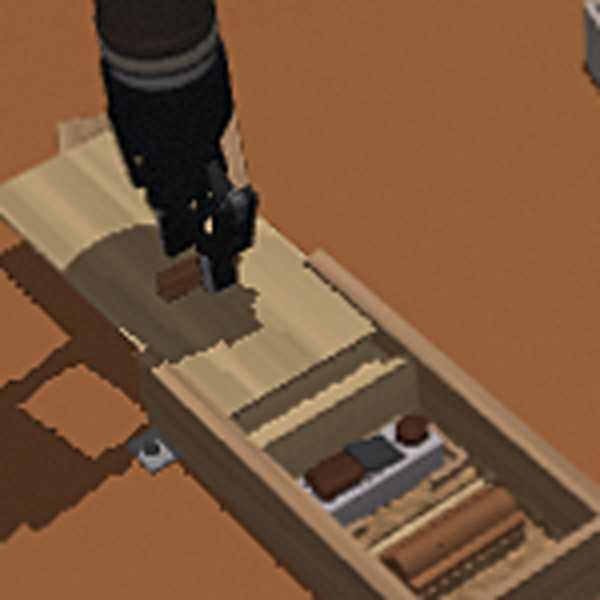

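Emit:
drive_tool:
  commands:
    - [[0,0,0,0,0,0],[0,0,0,0,0,0],[0,0,0,0,0,0],[0,0,0,0,0,0],[0,0,0,0,0,0]]
  gripper: 1
  newtons: 25

```text
time: 18.13
ee_pos: [0.4928, 0.242, 0.0883]
eef_rot: [-3.141, 0.0, -2.943]
ft_force: [-0.9, 0.5, 3.3]
gripper_width: 0.0116
```

Emit:
drive_tool:
  commands:
    - [[0,-0.01,0,0,0,0],[0,-0.02,0,0,0,0],[0,-0.02,0,0,0,0],[0,-0.02,0,0,0,0],[0,-0.02,0,0,0,0]]

```text
time: 18.55
ee_pos: [0.5107, 0.1536, 0.0884]
eef_rot: [3.14, 0.001, -2.943]
ft_force: [-1.0, 3.4, 2.2]
gripper_width: 0.0114
```

Emit:
drive_tool:
  commands:
    - [[0,-0.02,0,0,0,0],[0,-0.02,0,0,0,0],[0,-0.02,0,0,0,0],[0,-0.02,0,0,0,0],[0,-0.01,0,0,0,0]]

```text
time: 18.97
ee_pos: [0.529, 0.064, 0.0883]
eef_rot: [3.141, 0.001, -2.945]
ft_force: [-0.2, 3.3, 2.3]
gripper_width: 0.011
```

```bash
python3 -c "
from h import *
x,y=case(0,-.03); plan(.5329+.0025,.0449-.0123,.0885,-168.65)
"
```

```text
pos [0.529  0.064  0.0883] rpy [ 1.7998e+02  8.0000e-02 -1.6871e+02] t 18.97 F [-0.2  3.3  2.3] w 0.011
total shift [-0.0002 -0.032  -0.0002] rows of 41mm 0.7677770035302314
tool z turn -0.0010934943257541185
levelling [0.0003 0.0014 0.    ]
```

Emit:
drive_tool:
  commands:
    - [[0,-0.008,0,0,0,0],[0,-0.007,0,0,0,0],[0,-0.006,0,0,0,0],[0,-0.004,0,0,0,0],[0,-0.002,0,0,0,0]]

```text
time: 19.38
ee_pos: [0.534, 0.0391, 0.0883]
eef_rot: [-3.142, 0.001, -2.943]
ft_force: [0.4, 3.2, 4.8]
gripper_width: 0.0113
```

Emit:
drive_tool:
  commands:
    - [[0,-0.001,0,0,0,0],[0,-0.001,0,0,0,0],[0,-0.001,0,0,0,0],[0,-0.001,0,0,0,0],[0,-0.001,0,0,0,0]]

```text
time: 19.8
ee_pos: [0.535, 0.0345, 0.0884]
eef_rot: [-3.141, 0.001, -2.942]
ft_force: [0.6, 2.5, 4.8]
gripper_width: 0.0114
```

Emit:
drive_tool:
  commands:
    - [[0,-0.0005,0,0,0,0],[0,-0.0005,0,0,0,0],[0,-0.0005,0,0,0,0],[0,-0.0005,0,0,0,0],[0,-0.0005,0,0,0,0]]

```text
time: 20.22
ee_pos: [0.5354, 0.032, 0.0883]
eef_rot: [-3.142, 0.001, -2.943]
ft_force: [-0.6, 5.0, 4.5]
gripper_width: 0.0112
```

Emit:
drive_tool:
  commands:
    - [[0,-0.0005,0,0,0,0],[0,-0.0005,0,0,0,0],[0,-0.0005,0,0,0,0],[0,-0.0005,0,0,0,0],[0,-0.0005,0,0,0,0]]

```text
time: 20.63
ee_pos: [0.5354, 0.0319, 0.0883]
eef_rot: [3.137, 0.001, -2.944]
ft_force: [0.2, 11.7, 5.8]
gripper_width: 0.011
```

The end stop is reached: motion stopped and the force rose to about 12 N. I ease off, release and lift.

Emit:
drive_tool:
  commands:
    - [[0,0.001,0,0,0,0],[0,0.001,0,0,0,0],[0,0,0,0,0,0],[0,0,0,0,0,0],[0,0,0,0,0,0]]

```text
time: 21.05
ee_pos: [0.5354, 0.0321, 0.0883]
eef_rot: [3.141, 0.001, -2.943]
ft_force: [0.8, 4.7, 5.5]
gripper_width: 0.0111
```

Emit:
drive_tool:
  commands:
    - [[0,0,0,0,0,0],[0,0,0,0,0,0],[0,0,0,0,0,0],[0,0,0,0,0,0],[0,0,0,0,0,0]]
  gripper: 0.5

```text
time: 21.47
ee_pos: [0.5345, 0.031, 0.0875]
eef_rot: [-3.142, -0.001, -2.943]
ft_force: [-0.7, -0.6, -0.4]
gripper_width: 0.0428
```

Emit:
drive_tool:
  commands:
    - [[0,0,-0.01,0,0,0],[0,0,-0.02,0,0,0],[0,0,-0.03,0,0,0],[0,0,-0.03,0,0,0],[0,0.01,-0.03,0,0,0]]

```text
time: 21.88
ee_pos: [0.5332, 0.04, 0.2098]
eef_rot: [-3.141, -0.0, -2.944]
ft_force: [0.2, 0.4, -0.3]
gripper_width: 0.0431
```

Emit:
drive_tool:
  commands:
    - [[-0.01,0.03,0,0,0,0],[0,0.04,0,0,0,0],[0,0.04,0,0,0,0],[0,0.04,0,0,0,0],[0,0.04,0,0,0,0]]

```text
time: 22.3
ee_pos: [0.505, 0.2308, 0.2091]
eef_rot: [-3.142, 0.001, -2.944]
ft_force: [0.0, -0.6, -0.1]
gripper_width: 0.0429
```

Emit:
drive_tool:
  commands:
    - [[0,0.03,0,0,0,0],[0,0.02,0,0,0,0],[0,0,0,0,0,0],[0,0,0,0,0,0],[0,0,0,0,0,0]]

```text
time: 22.72
ee_pos: [0.4956, 0.2777, 0.2083]
eef_rot: [-3.141, -0.0, -2.943]
ft_force: [0.2, -0.2, -0.9]
gripper_width: 0.0426
```

```bash
python3 -c "
from h import *
im=get_image('side'); cv2.imwrite('pics/s15.png',im[:,:,::-1])
im=get_image('top'); crop('top',210,205,150,115,5.2,'pics/t15.png',im)
print(state()['time'],state()['ee_pos'],state()['ft_force'])
"
```

```text
22.8167 [0.49584486 0.27708194 0.20813998] [-0.0219591  -0.66239229 -0.78361428]
```

View pics/s15.png

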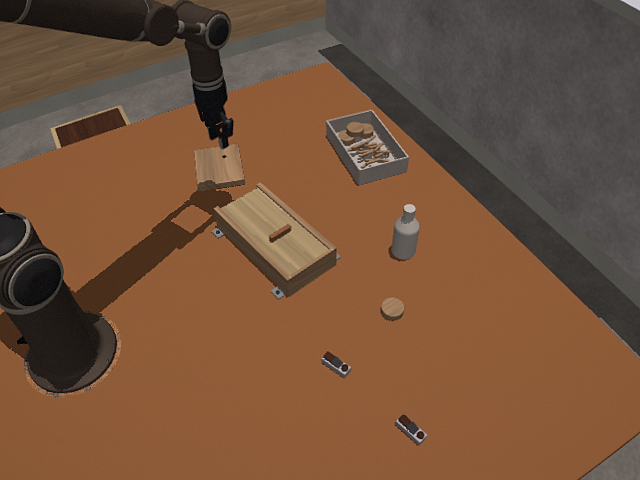

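View pics/t15.png

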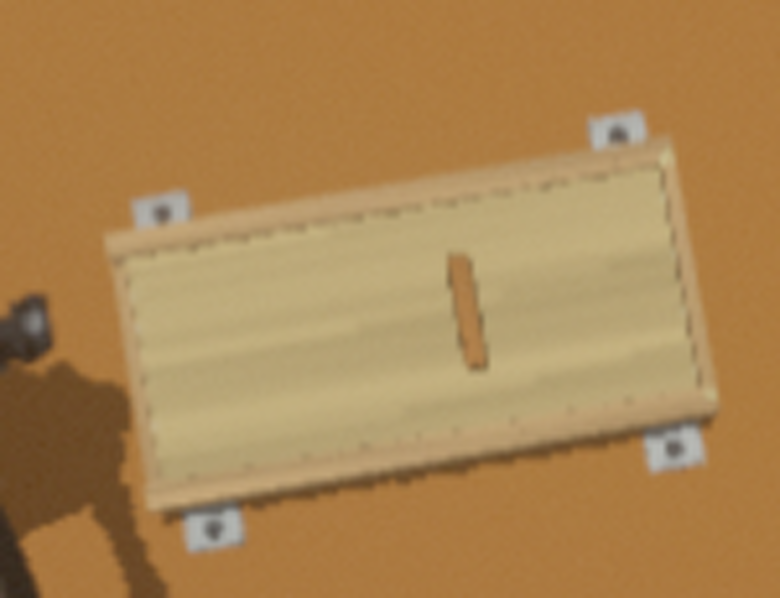

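The cover is flush with the -y end wall, with no gap left. The robot is clear, and the disc, glue bottle, offcut and small planes are where they were. I hand in.

```bash
python3 -c "
from bench import *
print(hand_in())"
```

```text
the job is handed in; nothing more can be done
None
```

The plane is in the empty cradle, the one at case y = +2 mm, with the cover slid shut over it. I handed the job in at about 23 s; it reports no verdict.

- **Cover opened:** I pinched the cleat and pulled the cover back about 200 mm.
- **Plane seated:** I gripped the largest of the three planes across its sides and lowered it slowly. It passed below the strip tops with no contact and touched down at the expected depth, with a force change of about 6 N.
- **Cover shut:** I pushed until the motion stopped at the end stop, at about 12 N. The last top view shows the cover flush with the end wall, and the last side view shows the robot clear and everything else in its place.

**Checks that disagreed:** the two cameras differed by about 3–5 mm for the case and the plane. I aimed nearer the side view, which agreed better with the held plane. The top view then put the seated plane about 2–3 mm off the pocket centre along world x and y, within the 8 mm limit.

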